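Turn up the food warmer under the lidded pan

TASK

A lidded pan is in one well of the food warmer. With a fingertip, turn the flat knurled dial in front of that pan clockwise by one click, from off to the first bar, then press the round start button between the two dials well down and let it go. Leave the other dial at off, and do not lift or shift the pans or disturb the other things on the table.

Things in the scene. Friction and masses are not known exactly. Their poses are not given: they have to be found in the camera images.
- warmer: aluminium food warmer, fixed, 350 mm deep (x), 420 wide (y); origin under its centre at table height; x points from control strip to wells, y left, z up. Strip: x -175 to -45 mm, top at 85 mm, dials at (-110, +-100), start button at (-110, 0). Deck behind: x -45 to 175, top at 110 mm, wells at (65, +-100), each straight behind its dial
- lidded_pan: steel pan with a flat lid and a black bow handle, hanging by its flange in one of the two wells (which one varies); flange 162 x 176 mm; origin at the centre of its underside, 10 mm above the table; lid top 124 mm, handle top 148 mm above the table; 0.5 to 1.2 kg, loose
- open_pan: empty open steel pan in the other well, same size without lid; origin at the centre of its underside, 10 mm above the table; its flange top is 114 mm above the table; loose
- dial_left (a joint): the left dial (warmer +y is left): 0 rad = off, at its stop; grows clockwise seen from above, to 2.09. It clicks every 0.524 rad (30 degrees): first click 0.524. A detent pulls it into the nearest click and holds it there; about 0.05 to 0.075 N m must be overcome half way, at 0.26 rad
- dial_right (a joint): the right dial (warmer +y is left): 0 rad = off, at its stop; grows clockwise seen from above, to 2.09. It clicks every 0.524 rad (30 degrees): first click 0.524. A detent pulls it into the nearest click and holds it there; about 0.05 to 0.075 N m must be overcome half way, at 0.26 rad
- dial_left_top (a point): centre of the left dial's flat top, on its vertical axis, at (-110, 100, 101) mm in the warmer. Black disc 90 mm across, 16 mm high, knurled edge and top; too wide to grip, turned by a fingertip pressed (6 to 15 N) on its top near the edge or on its rim. Its white line points at a dot when off; bars follow clockwise every 30 degrees
- dial_right_top (a point): centre of the right dial's flat top, on its vertical axis, at (-110, -100, 101) mm in the warmer. Black disc 90 mm across, 16 mm high, knurled edge and top; too wide to grip, turned by a fingertip pressed (6 to 15 N) on its top near the edge or on its rim. Its white line points at a dot when off; bars follow clockwise every 30 degrees
- start (a joint): start button: 0 = up, grows to 0.006 m fully down; a spring pushes it up again (5 N when fully down)
- start_top (a point): centre of the top of the round black start button, 30 mm across in a grey 46 mm collar, top 107 mm and collar 97 mm above the table, on the control strip midway between the two dials; it is pressed straight down
- sauce_bottle: clear squeeze-type sauce bottle with a white cap, 60 mm wide, 170 mm tall, standing to the left of the warmer; bystander, origin at the centre of its underside
- spice_jar: amber glass jar with a steel cap, 56 mm wide, 90 mm tall, standing to the left; bystander, origin at the centre of its underside
- ramekin: small white ceramic bowl, 84 mm wide, 45 mm tall, standing to the right of the warmer; bystander, origin at the centre of its underside
- spatula: wood-handled spatula, 280 mm long, lying on the table on the left; bystander, origin under the middle of its length, x from handle to blade
- spoon: wood-handled spoon, 200 mm long, lying on the table on the right; bystander, origin under the middle of its length, x from handle to blade
- mug: white ceramic mug, 80 mm wide, 90 mm tall, standing to the right of the warmer, beyond the small bowl; bystander, origin at the centre of its underside
Things that resemble listed ones, but are neither listed nor needed, are in the scene too. What is shaped like the lidded_pan but turquoise is not meant.

How it is judged:
By the outcome, as a careful person would: the job done as asked, in the order asked, and still so for the second after the job is handed in, with the robot touching nothing.
It also fails if it takes over 42 s, if anything falls off the work surface, if the arm or the gripper's body presses on something with over 40 N, if the wrist force passes 120 N, or if a joint passes its speed limit or range.

ROBOT

A 6-joint arm with a two-finger parallel gripper is mounted at the origin on the work surface. World frame = base frame: x ahead of the robot, y to its left, z up, the work surface at z = 0. Lengths are in m, angles in degrees, forces in N, time in s.
With the tool pointing down it reaches from about 0.35 to 0.775 m from the base axis. Payload 5.5 kg.
Tool frame: the origin (TCP) lies midway between the tips of the shut fingers; the grasp point (between the pads) lies 19 mm behind it (bot.grip_depth is the z of the grasp point in the tool frame, in m); z points along the fingers, y is the direction in which the jaws open and shut (so a half turn about z gives the same grasp; the last joint's range is limited). The gripper opens to 85 mm and grips with 20 to 120 N. Pads are 22 mm wide; open, the fingers measure 114 mm over their backs; the gripper's body (76 mm by 85 mm) begins 54 mm behind the grasp point. The pads swing forward as they close: fully open they stand 13 mm farther back than shut.
Start: joints at [67.575, 17.945, 2.641, 74.691, 0, 82.002], TCP at [0.143, 0.557, 0.231] pointing down, gripper open.
Joint ranges: [-158.12, 158.12], [-49.38, 96.58], [-58.88, 72.47], [-126.05, 133.96], [-84.25, 85.87], [-180, 180]. Speed limits (degrees/s): [147.25, 147.25, 180, 180, 180, 180].

INTERFACE

Orientations are given as a 3x3 rotation matrix whose columns are the frame's x, y, z axes.
In Python, from cell import bot, camera, calibration, workorder gives the robot as it stands.
- The arm moves only by the tool move_arm, never from a script. Its argument "moves" is a list of rows, each an object of numbers: "dx", "dy", "dz": the shift along the tool's x, y, z in m; "ax", "ay", "az": the turn, a rotation vector about the tool's x, y, z in rad; "jaw": the closure, from -1 (fully open) to 1 (shut). In form: [{"dx": .., "dy": .., "dz": .., "ax": .., "ay": .., "az": .., "jaw": ..}, ...]. A call has 1 to 8 rows; each row shifts and turns the commanded pose from where the row before left it, along the tool's axes as they then stand; what a row does not reach is not made up. A row lasts 1/8 s, in which the tool goes at most 62.5 mm and 10.7 degrees, less where a joint would pass 70% of its speed; a pose out of reach is approached as far as the arm can. A call with a gripper value outside its range is refused whole. The fingers move at their own pace and stop on an object; "newtons" is the grip in N (left out, the last holds). Time passes only in rows, so rows that do not move let the fingers close. It gives the time, the measured TCP pose, the force and the opening at its end, in the units of the state.
- bot.get_obs(): the state, without advancing time (a new reading comes with each control period).
- camera(name): name is "scene" or "top" or "wrist"; returns the picture (384x512x3 uint8, red, green, blue); there is no depth.
- calibration(name): a dict with "fx", "fy", "cx", "cy" (pixels), "distortion" ([k1, k2, p1, p2, k3] as OpenCV has them; the pictures are not rectified), "R" (3x3) and "t" (3): a world point X has camera coordinates R X + t; the wrist camera has in their place "T_tool_cam" (4x4, takes a point from camera to tool coordinates, whose origin is the TCP and whose axes are the flange's). Camera axes: x right, y down, z forward; pixel columns grow to the right and rows downward; lengths in m; the calibration is good to about 2 mm. A picture is of the moment at which its call begins: read the wrist's pose just before it. calibration takes no time and is no camera call.
- workorder.job_done(): hands the job in, once; it reports no verdict.
The state is a dict: "t": time; "joint_pos": joint angles; "joint_velocities": joint speeds; "joint_torque": joint torques, N m; "tool_pos": TCP position; "tcp_rot": TCP orientation; "wrist_force": force on the tool from outside, world axes, zero at the start; "moment": the same for the moment, N m; "grip_width": finger opening in m.
Only numpy, scipy, OpenCV 4.12 (cv2) and the standard library are available. Lean on these libraries where they do the work, as an engineer would, in place of code of your own. Each camera call takes 0.05 s, during which the arm holds its last target.

## Working session

There is one attempt and no reset: what is moved stays moved. The work goes in short steps, Python scripts to look and compute and a tool call to move; the robot and the scene stay as the last step left them, time stands still between calls to the robot, and variables do not carry over. Pictures are saved under pics/ and viewed, and the job is handed in when it is done.

Besides the shell and the picture viewer there is one more tool, called after ">>>" as name(argument=value, ...), one argument or row to a line, values as JSON. move_arm: Moves the arm, as the interface text tells. Its arguments: {"type":"object","properties":{"moves":{"type":"array"},"newtons":{"type":"number"}},"required":["moves"]}

```bash
mkdir -p pics; ls
python3 - <<'E'
from cell import bot,camera,calibration
import cv2,numpy as np
o=bot.get_obs();print(o)
for n in("scene","top"):
    cv2.imwrite(f"pics/{n}0.png",camera(n)[:,:,::-1]);print(n,calibration(n))
print(calibration("wrist"))
E
```

```text
pics
{'t': 0.0, 'joint_pos': array([6.75745485e+01, 1.79924004e+01, 2.57548184e+00, 7.46895485e+01,
       7.07253553e-04, 8.20019097e+01]), 'joint_velocities': array([-0.02862272,  0.01717247,  0.13660431,  0.04390533, -0.049944  ,
       -0.03457181]), 'joint_torque': array([-1.10422036e-03, -4.80626464e+01,  2.98533797e+01,  1.92818017e-02,
       -2.21590808e-04, -2.07611157e-05]), 'tool_pos': array([0.14306599, 0.55638564, 0.23038235]), 'tcp_rot': array([[-9.68464190e-01,  2.49151747e-01, -7.20278425e-04],
       [ 2.49152641e-01,  9.68462713e-01, -1.71296764e-03],
       [ 2.70773917e-04, -1.83840709e-03, -9.99998273e-01]]), 'wrist_force': array([ 0.33916401, -0.03303793, -0.6647523 ]), 'moment': array([-0.03546649,  0.01494186,  0.00201967]), 'grip_width': 0.08570544585531106}
scene {'fx': 489.9503838061368, 'fy': 489.9503838061368, 'cx': 254.1776973606317, 'cy': 195.31355399729836, 'distortion': array([-0.12270716,  0.        ,  0.        ,  0.        ,  0.        ]), 'R': array([[ 0.41285658,  0.91077171, -0.00665901],
       [ 0.70927805, -0.3260881 , -0.62497296],
       [
[... 339 characters left out ...]
99],
       [-0.98422724,  0.01098505, -0.17656744],
       [ 0.17673124,  0.01634438, -0.98412343]]), 't': array([0.0197763 , 0.54738342, 1.21357062])}
{'fx': 306.80758319329556, 'fy': 306.80758319329556, 'cx': 250.54648045192042, 'cy': 190.1765744079465, 'distortion': array([-0.01038825,  0.        ,  0.        ,  0.        ,  0.        ]), 'T_tool_cam': array([[-4.44816683e-04, -9.50692576e-01, -3.10134531e-01,
         7.93868761e-02],
       [ 9.99999845e-01, -5.26380431e-04,  1.79307198e-04,
        -4.16754590e-05],
       [-3.33714770e-04, -3.10134403e-01,  9.50692664e-01,
        -1.43254930e-01],
       [ 0.00000000e+00,  0.00000000e+00,  0.00000000e+00,
         1.00000000e+00]])}
```

View pics/top0.png

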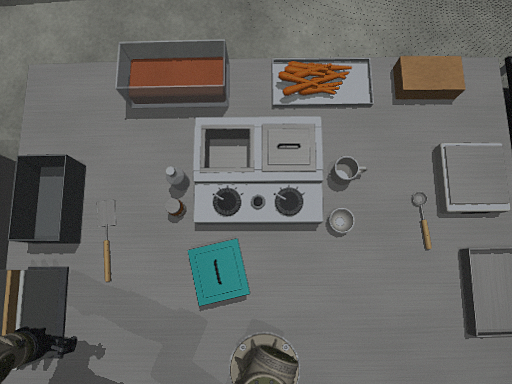

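View pics/scene0.png

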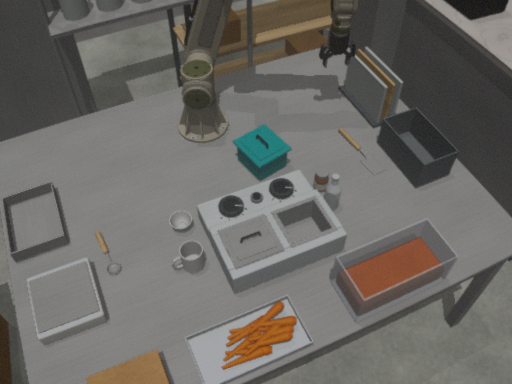

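The lidded pan is in the right well, at about (288,147) in the top view. Its dial is at about (289,201), the start button at (258,201) and the left dial at (228,201). I'll measure these next.

```bash
cat > h.py <<'E'
import cv2,numpy as np
from cell import bot,camera,calibration
def cast(n,uv,z,R=None,t=None):
    c=calibration(n);K=np.array([[c['fx'],0,c['cx']],[0,c['fy'],c['cy']],[0,0,1]])
    p=cv2.undistortPoints(np.array(uv,float).reshape(-1,1,2),K,c['distortion']).reshape(-1,2)
    d=np.c_[p,np.ones(len(p))]
    if n=="wrist":
        T=c['T_tool_cam'];Rw=R@T[:3,:3];o=R@T[:3,3]+t
    else:
        Rw=c['R'].T;o=-Rw@c['t']
    d=d@Rw.T
    return o+d*((z-o[2])/d[:,2])[:,None]
E
python3 - <<'E'
from h import *
for n,boxes in(("top",[(208,182,246,220),(248,191,268,211),(270,182,308,220)]),("scene",[(264,174,300,202),(247,189,267,205),(214,192,248,220)])):
    im=cv2.imread(f"pics/{n}0.png");g=im.max(2)
    for b,z in zip(boxes,(.098,.105,.098)):
        m=(g[b[1]:b[3],b[0]:b[2]]<75).astype(np.uint8)
        k,l,s,c=cv2.connectedComponentsWithStats(m);i=1+np.argmax(s[1:,4])
        cs,_=cv2.findContours((l==i).astype(np.uint8),0,1);e=cv2.fitEllipse(cv2.convexHull(cs[0])) 
        u=np.array(e[0])+b[:2]
        print(n,s[i],u,e[1],cast(n,[u],z))
im=cv2.imread("pics/top0.png")[105:230,185:330];cv2.imwrite("pics/topz.png",cv2.resize(im,None,fx=5,fy=4.7,interpolation=2))
E
```

```text
top [  5   6  28  28 568] [226.57362747 201.72727966] (27.216211318969727, 27.96353530883789) [[0.53348748 0.1150735  0.098     ]]
top [ 6  5  9 10 70] [257.58674145 200.91324997] (9.229143142700195, 9.667871475219727) [[0.53380473 0.01510964 0.105     ]]
top [  5   6  28  28 554] [288.75294304 201.24652863] (27.445964813232422, 28.234355926513672) [[ 0.53284221 -0.08478602  0.098     ]]
scene [  6   5  23  20 341] [280.85081291 188.22738743] (19.47690200805664, 22.847925186157227) [[0.53945447 0.11182884 0.098     ]]
scene [ 6  4  7  7 42] [256.14527702 195.77892208] (6.6543169021606445, 7.156101226806641) [[0.53897176 0.01277431 0.105     ]]
scene [  5   4  24  21 369] [230.62035561 206.07264233] (20.556474685668945, 23.645814895629883) [[ 0.5385851  -0.08680737  0.098     ]]
```

View pics/topz.png

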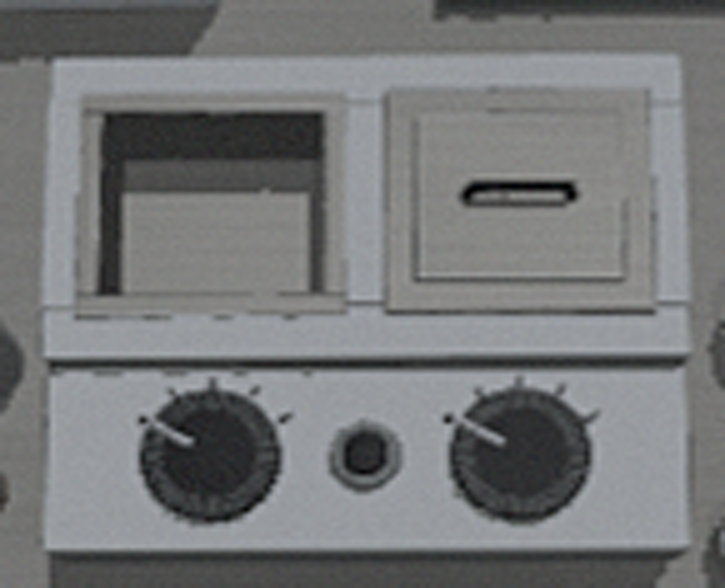

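>>> move_arm(
  moves=[
    {"dx": -0.0325, "dy": -0.0356, "dz": -0.003, "jaw": 1},
    {"dx": -0.0325, "dy": -0.0356, "dz": -0.003, "jaw": 1},
    {"dx": -0.0325, "dy": -0.0356, "dz": -0.003, "jaw": 1},
    {"dx": -0.0325, "dy": -0.0356, "dz": -0.003, "jaw": 1},
    {"dx": -0.0325, "dy": -0.0356, "dz": -0.003, "jaw": 1},
    {"dx": -0.0325, "dy": -0.0356, "dz": -0.003, "jaw": 1},
    {"dx": -0.0325, "dy": -0.0356, "dz": -0.003, "jaw": 1},
    {"dx": -0.0325, "dy": -0.0356, "dz": 0, "jaw": 1},
  ],
)

```text
validation failed for argument at $.mo...
```

>>> move_arm(
  moves=[
    {"dx": -0.0325, "dy": -0.0356, "jaw": 1},
    {"dx": -0.0325, "dy": -0.0356, "jaw": 1},
    {"dx": -0.0325, "dy": -0.0356, "jaw": 1},
    {"dx": -0.0325, "dy": -0.0356, "jaw": 1},
    {"dx": -0.0325, "dy": -0.0356, "jaw": 1},
    {"dx": -0.0325, "dy": -0.0356, "jaw": 1},
    {"az": -0.125, "jaw": 1},
    {"az": -0.125, "jaw": 1},
  ],
)

```text
validation failed for argument at $.mo...
```

Run:
```python
from h import *
o=bot.get_obs();print(o['t'],o['tool_pos'],o['tcp_rot'],o['grip_width'],o['joint_pos'],o['wrist_force'])
im=camera("wrist");np.savez("w1.npz",R=o['tcp_rot'],t=o['tool_pos'])
cv2.imwrite("pics/w1.png",im[:,:,::-1])
```

```text
0.1 [0.14310586 0.55644228 0.23049166] [[-9.68456168e-01  2.49183121e-01 -6.51072567e-04]
 [ 2.49183842e-01  9.68455021e-01 -1.51166367e-03]
 [ 2.53853426e-04 -1.62621677e-03 -9.99998645e-01]] 0.08529438922675259 [6.75726267e+01 1.79875584e+01 2.58406108e+00 7.46907955e+01
 1.43870105e-03 8.20018356e+01] [ 0.69724091 -0.22505762 -0.58985736]
```

View pics/w1.png

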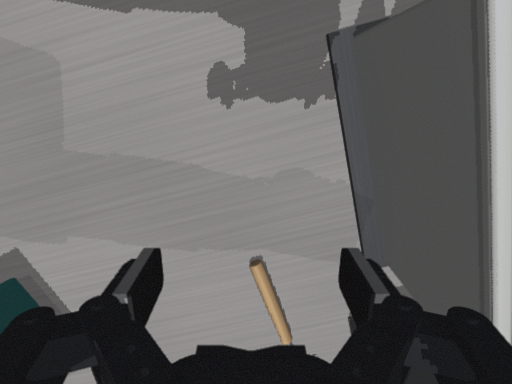

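Both calls were refused and the arm hasn't moved. Rows probably need all seven keys.

>>> move_arm(
  moves=[
    {"dx": -0.0325, "dy": -0.0356, "dz": -0.003, "ax": 0, "ay": 0, "az": 0, "jaw": 1},
    {"dx": -0.0325, "dy": -0.0356, "dz": -0.003, "ax": 0, "ay": 0, "az": 0, "jaw": 1},
    {"dx": -0.0325, "dy": -0.0356, "dz": -0.003, "ax": 0, "ay": 0, "az": 0, "jaw": 1},
    {"dx": -0.0325, "dy": -0.0356, "dz": -0.003, "ax": 0, "ay": 0, "az": 0, "jaw": 1},
    {"dx": -0.0325, "dy": -0.0356, "dz": -0.003, "ax": 0, "ay": 0, "az": 0, "jaw": 1},
    {"dx": -0.0325, "dy": -0.0356, "dz": -0.003, "ax": 0, "ay": 0, "az": 0, "jaw": 1},
    {"dx": -0.0325, "dy": -0.0356, "dz": -0.003, "ax": 0, "ay": 0, "az": 0, "jaw": 1},
    {"dx": -0.0325, "dy": -0.0356, "dz": 0, "ax": 0, "ay": 0, "az": 0, "jaw": 1},
  ],
)

```text
t: 1.15
tool_pos: [0.3246, 0.2149, 0.2525]
tcp_rot: [[-0.969, 0.249, 0.001], [0.249, 0.969, 0.0], [-0.001, 0.0, -1.0]]
wrist_force: [0.1, 0.4, -0.4]
grip_width: 0.0001
```

>>> move_arm(
  moves=[
    {"dx": -0.0325, "dy": -0.0356, "dz": 0, "ax": 0, "ay": 0, "az": 0, "jaw": 1},
    {"dx": -0.0325, "dy": -0.0356, "dz": 0, "ax": 0, "ay": 0, "az": 0, "jaw": 1},
    {"dx": -0.0325, "dy": -0.0356, "dz": 0, "ax": 0, "ay": 0, "az": 0, "jaw": 1},
    {"dx": -0.0325, "dy": -0.0356, "dz": 0, "ax": 0, "ay": 0, "az": 0, "jaw": 1},
    {"dx": -0.0325, "dy": -0.0356, "dz": 0, "ax": 0, "ay": 0, "az": 0, "jaw": 1},
    {"dx": -0.0325, "dy": -0.0356, "dz": 0, "ax": 0, "ay": 0, "az": 0, "jaw": 1},
    {"dx": 0, "dy": 0, "dz": 0, "ax": 0, "ay": 0, "az": -0.125, "jaw": 1},
    {"dx": 0, "dy": 0, "dz": 0, "ax": 0, "ay": 0, "az": -0.125, "jaw": 1},
  ],
)

```text
t: 2.15
tool_pos: [0.4597, -0.04, 0.2517]
tcp_rot: [[-1.0, -0.0, -0.001], [-0.0, 1.0, 0.0], [0.001, 0.0, -1.0]]
wrist_force: [-0.6, 0.2, -0.4]
grip_width: 0.0001
```

Run:
```python
from h import *
o=bot.get_obs();print(o['t'],o['tool_pos'],o['tcp_rot'],o['grip_width'],o['joint_pos'],o['wrist_force'])
im=camera("wrist");np.savez("w1.npz",R=o['tcp_rot'],t=o['tool_pos'])
cv2.imwrite("pics/w2.png",im[:,:,::-1])
```

```text
2.15 [ 0.45972393 -0.03997061  0.25173818] [[-9.99999253e-01 -4.96559596e-04 -1.11660301e-03]
 [-4.97063541e-04  9.99999775e-01  4.51087306e-04]
 [ 1.11637876e-03  4.51641992e-04 -9.99999275e-01]] 0.00010315252993495867 [-1.49580964e+01  5.05832635e+00 -1.06357371e+01  7.43744164e+01
  8.45645089e-03 -1.49865666e+01] [-0.62822077  0.1541324  -0.35451539]
```

View pics/w2.png

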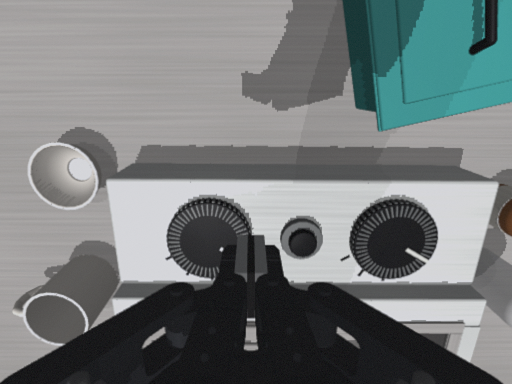

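The wrist view shows the right dial at about (209,237), the button at (302,242) and the left dial at (394,237). In this view the robot side is up.

Run:
```python
from h import *
d=np.load("w1.npz")
im=cv2.imread("pics/w2.png");g=im.max(2)
# dial outline extreme points by threshold vs white strip
def circ(b,th):
    m=(cv2.GaussianBlur(g,(5,5),0)[b[1]:b[3],b[0]:b[2]]<th).astype(np.uint8)
    m=cv2.morphologyEx(m,cv2.MORPH_OPEN,np.ones((7,7)))
    k,l,s,c=cv2.connectedComponentsWithStats(m);i=1+np.argmax(s[1:,4])
    cs,_=cv2.findContours((l==i).astype(np.uint8),0,1)
    return cs[0].reshape(-1,2)+b[:2]
for nm,b,th in(("right",(155,185,262,238),110),("left",(340,185,445,285),110),("btn",(285,222,320,262),70)):
    p=circ(b,th); print(nm,p.min(0),p.max(0))
    e=cv2.fitEllipse(p.astype(np.float32))
    z=.105 if nm=="btn" else .099
    P=cast("wrist",p,z,d['R'],d['t'])
    if nm=="right":P=P[(p[:,1]<234)&(p[:,0]<245)]
    elif nm=="left":pass
    A=np.c_[2*P[:,:2],np.ones(len(P))];s=np.linalg.lstsq(A,(P[:,:2]**2).sum(1),rcond=None)[0]
    print(nm,s[:2],"r",np.sqrt(s[2]+s[0]**2+s[1]**2),cast("wrist",[e[0]],z,d['R'],d['t'])[0],e)
```

```text
right [168 198] [251 237]
right [ 0.52966646 -0.08254857] r 0.044980273257753244 [ 0.50969054 -0.08313358  0.099     ] ((209.31976318359375, 220.0900421142578), (41.84150314331055, 89.49874114990234), 90.19596862792969)
left [350 199] [436 277]
left [0.53163439 0.11112713] r 0.04495878159851059 [0.52948613 0.11102498 0.099     ] ((391.4945068359375, 236.99502563476562), (75.09832763671875, 87.6209945678711), 61.043601989746094)
btn [289 229] [315 255]
btn [0.5324461 0.0145605] r 0.015136339623301269 [0.53218473 0.01452883 0.105     ] ((302.2696533203125, 242.01988220214844), (27.17665672302246, 27.192127227783203), 2.2567408084869385)
```

>>> move_arm(
  moves=[
    {"dx": -0.0395, "dy": -0.0538, "dz": 0, "ax": 0, "ay": 0, "az": 0, "jaw": 1},
    {"dx": 0, "dy": 0, "dz": 0.04, "ax": 0, "ay": 0, "az": -0.131, "jaw": 1},
    {"dx": 0, "dy": 0, "dz": 0.04, "ax": 0, "ay": 0, "az": -0.131, "jaw": 1},
    {"dx": 0, "dy": 0, "dz": 0.04, "ax": 0, "ay": 0, "az": 0, "jaw": 1},
    {"dx": 0, "dy": 0, "dz": 0.015, "ax": 0, "ay": 0, "az": 0, "jaw": 1},
    {"dx": 0, "dy": 0, "dz": 0, "ax": 0, "ay": 0, "az": 0, "jaw": 1},
  ],
)

```text
t: 2.95
tool_pos: [0.4961, -0.0893, 0.1168]
tcp_rot: [[-0.966, -0.257, -0.002], [-0.257, 0.966, 0.001], [0.001, 0.001, -1.0]]
wrist_force: [0.2, 0.4, -0.5]
grip_width: -0.0002
```

>>> move_arm(
  moves=[
    {"dx": -0.0018, "dy": -0.0051, "dz": 0.008, "ax": 0, "ay": 0, "az": 0, "jaw": 1},
    {"dx": 0, "dy": 0, "dz": 0.004, "ax": 0, "ay": 0, "az": 0, "jaw": 1},
    {"dx": 0, "dy": 0, "dz": 0.002, "ax": 0, "ay": 0, "az": 0, "jaw": 1},
    {"dx": 0, "dy": 0, "dz": 0.001, "ax": 0, "ay": 0, "az": 0, "jaw": 1},
  ],
)

```text
t: 3.45
tool_pos: [0.4998, -0.0941, 0.1025]
tcp_rot: [[-0.966, -0.257, 0.0], [-0.257, 0.966, -0.0], [-0.0, -0.0, -1.0]]
wrist_force: [-0.3, 0.5, 0.2]
grip_width: -0.0002
```

>>> move_arm(
  moves=[
    {"dx": 0, "dy": 0, "dz": 0.0005, "ax": 0, "ay": 0, "az": 0, "jaw": 1},
    {"dx": 0, "dy": 0, "dz": 0, "ax": 0, "ay": 0, "az": 0, "jaw": 1},
  ],
)

```text
t: 3.7
tool_pos: [0.4998, -0.094, 0.1019]
tcp_rot: [[-0.966, -0.257, 0.0], [-0.257, 0.966, 0.0], [-0.0, -0.0, -1.0]]
wrist_force: [0.1, 0.2, -0.6]
grip_width: -0.0001
```

>>> move_arm(
  moves=[
    {"dx": 0, "dy": 0, "dz": 0.001, "ax": 0, "ay": 0, "az": 0, "jaw": 1},
    {"dx": 0, "dy": 0, "dz": 0, "ax": 0, "ay": 0, "az": 0, "jaw": 1},
  ],
)

```text
t: 3.95
tool_pos: [0.4999, -0.0941, 0.101]
tcp_rot: [[-0.966, -0.257, 0.0], [-0.257, 0.966, -0.0], [-0.0, -0.0, -1.0]]
wrist_force: [-0.7, 0.8, 2.0]
grip_width: 0.0001
```

>>> move_arm(
  moves=[
    {"dx": 0, "dy": 0, "dz": 0.0005, "ax": 0, "ay": 0, "az": 0, "jaw": 1},
    {"dx": 0, "dy": 0, "dz": 0, "ax": 0, "ay": 0, "az": 0, "jaw": 1},
  ],
)

```text
t: 4.2
tool_pos: [0.4998, -0.0941, 0.101]
tcp_rot: [[-0.966, -0.257, 0.001], [-0.257, 0.966, -0.0], [-0.001, -0.0, -1.0]]
wrist_force: [-3.0, 0.6, 6.2]
grip_width: -0.0002
```

>>> move_arm(
  moves=[
    {"dx": 0, "dy": 0, "dz": 0.0005, "ax": 0, "ay": 0, "az": 0, "jaw": 1},
    {"dx": 0, "dy": 0, "dz": 0, "ax": 0, "ay": 0, "az": 0, "jaw": 1},
  ],
)

```text
t: 4.45
tool_pos: [0.4999, -0.0941, 0.101]
tcp_rot: [[-0.966, -0.257, 0.001], [-0.257, 0.966, -0.0], [-0.001, -0.001, -1.0]]
wrist_force: [-3.6, 1.4, 10.0]
grip_width: 0.0004
```

>>> move_arm(
  moves=[
    {"dx": 0, "dy": 0.0015, "dz": 0, "ax": 0, "ay": 0, "az": 0.0436, "jaw": 1},
    {"dx": 0, "dy": 0.0015, "dz": 0, "ax": 0, "ay": 0, "az": 0.0436, "jaw": 1},
  ],
)

```text
t: 4.7
tool_pos: [0.4994, -0.0918, 0.1009]
tcp_rot: [[-0.985, -0.171, 0.001], [-0.171, 0.985, -0.002], [-0.001, -0.002, -1.0]]
wrist_force: [-2.3, -1.2, 7.8]
grip_width: -0.0
```

>>> move_arm(
  moves=[
    {"dx": 0, "dy": 0.0015, "dz": 0.0002, "ax": 0, "ay": 0, "az": 0.0436, "jaw": 1},
    {"dx": 0, "dy": 0.0015, "dz": 0, "ax": 0, "ay": 0, "az": 0.0436, "jaw": 1},
    {"dx": 0, "dy": 0.0015, "dz": 0, "ax": 0, "ay": 0, "az": 0.0436, "jaw": 1},
  ],
)

```text
t: 5.08
tool_pos: [0.4989, -0.0875, 0.1009]
tcp_rot: [[-0.999, -0.04, 0.001], [-0.04, 0.999, -0.002], [-0.001, -0.002, -1.0]]
wrist_force: [-2.9, -1.7, 9.8]
grip_width: 0.0001
```

Run:
```python
from h import *
cv2.imwrite("pics/w3.png",camera("wrist")[:,:,::-1])
im=camera("top")[:,:,::-1][160:240,200:330];cv2.imwrite("pics/t3.png",cv2.resize(im,None,fx=6,fy=6,interpolation=2))
```

```text
(no output)
```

View pics/t3.png

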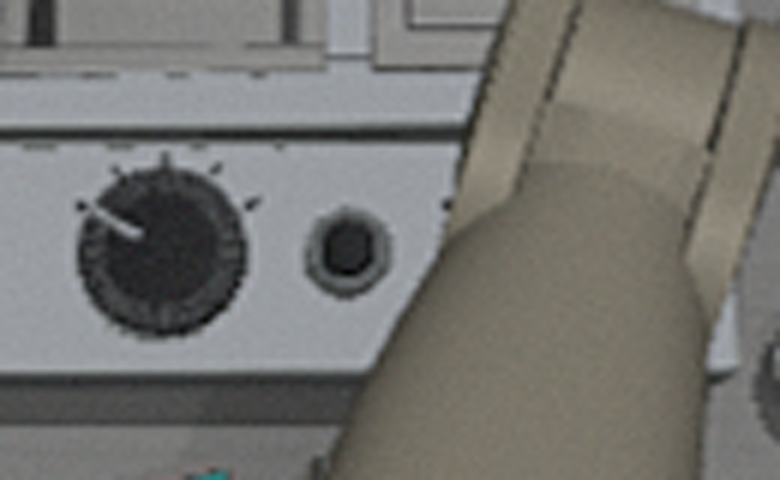

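View pics/w3.png

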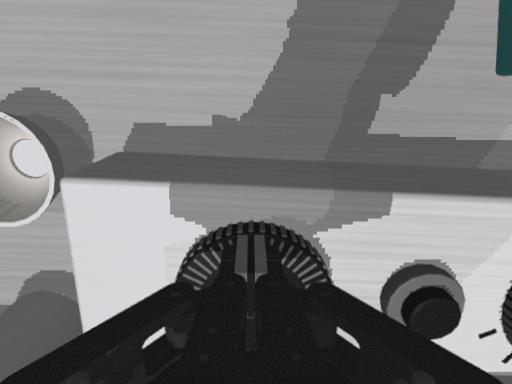

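The arm hides the dial's line from both cameras. The tangential force of about 1.7 N fits the detent, so I'll continue the turn.

>>> move_arm(
  moves=[
    {"dx": 0, "dy": 0.0015, "dz": 0, "ax": 0, "ay": 0, "az": 0.0436, "jaw": 1},
    {"dx": 0, "dy": 0.0015, "dz": 0, "ax": 0, "ay": 0, "az": 0.0436, "jaw": 1},
    {"dx": 0, "dy": 0.0015, "dz": 0, "ax": 0, "ay": 0, "az": 0.0436, "jaw": 1},
  ],
)

```text
t: 5.55
tool_pos: [0.4989, -0.0825, 0.1009]
tcp_rot: [[-0.996, 0.09, 0.002], [0.09, 0.996, -0.001], [-0.002, -0.001, -1.0]]
wrist_force: [-3.2, -0.9, 11.3]
grip_width: -0.0004
```

>>> move_arm(
  moves=[
    {"dx": 0, "dy": 0.0015, "dz": 0, "ax": 0, "ay": 0, "az": 0.0436, "jaw": 1},
    {"dx": 0, "dy": 0.0015, "dz": 0, "ax": 0, "ay": 0, "az": 0.0436, "jaw": 1},
    {"dx": 0, "dy": 0.0015, "dz": 0, "ax": 0, "ay": 0, "az": 0.0436, "jaw": 1},
    {"dx": 0, "dy": 0, "dz": 0, "ax": 0, "ay": 0, "az": 0, "jaw": 1},
  ],
)

```text
t: 6.05
tool_pos: [0.4996, -0.0778, 0.1009]
tcp_rot: [[-0.976, 0.218, 0.002], [0.218, 0.976, -0.0], [-0.002, -0.0, -1.0]]
wrist_force: [-3.1, 0.3, 9.4]
grip_width: 0.0
```

>>> move_arm(
  moves=[
    {"dx": 0, "dy": 0, "dz": -0.005, "ax": 0, "ay": 0, "az": 0, "jaw": 1},
    {"dx": 0, "dy": 0, "dz": -0.03, "ax": 0, "ay": 0, "az": 0, "jaw": 1},
    {"dx": 0, "dy": 0, "dz": -0.04, "ax": 0, "ay": 0, "az": 0, "jaw": 1},
    {"dx": -0.006, "dy": 0.0485, "dz": -0.02, "ax": 0, "ay": 0, "az": 0, "jaw": 1},
    {"dx": -0.006, "dy": 0.0485, "dz": 0, "ax": 0, "ay": 0, "az": 0, "jaw": 1},
    {"dx": 0, "dy": 0, "dz": 0, "ax": 0, "ay": 0, "az": 0, "jaw": 1},
  ],
)

```text
t: 6.8
tool_pos: [0.5326, 0.0168, 0.1947]
tcp_rot: [[-0.977, 0.213, 0.001], [0.213, 0.977, 0.001], [-0.001, 0.001, -1.0]]
wrist_force: [-0.9, 0.0, -0.7]
grip_width: 0.0001
```

Run:
```python
from h import *
o=bot.get_obs();np.savez("w4.npz",R=o['tcp_rot'],t=o['tool_pos']);print(o['wrist_force'])
cv2.imwrite("pics/w4.png",camera("wrist")[:,:,::-1])
```

```text
[-0.90270502  0.03435283 -0.71757673]
```

View pics/w4.png

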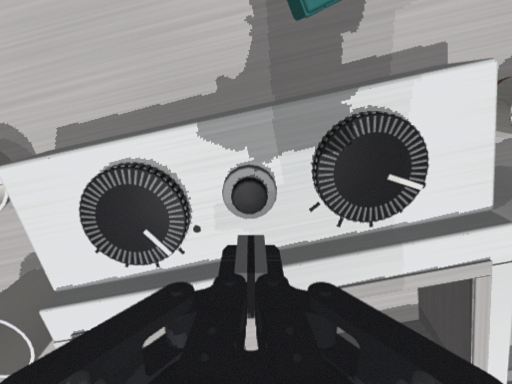

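The right dial's line runs from about (146,232) to (167,250). It seems to point near the first bar at (182,251), and the left line is on its dot. I'll compute the angle, allowing for parallax.

Run:
```python
from h import *
d=np.load("w4.npz");im=cv2.imread("pics/w4.png");g=im.min(2)
def line(b):
    m=(g[b[1]:b[3],b[0]:b[2]]>150).astype(np.uint8);k,l,s,c=cv2.connectedComponentsWithStats(m)
    for i in range(1,k):
        if s[i,4]>25: 
            ys,xs=np.where(l==i);p=np.c_[xs,ys]+b[:2]
            P=cast("wrist",p,.101,d['R'],d['t'])[:,:2];u=np.linalg.svd(P-P.mean(0))[2][0]
            print(s[i],P.mean(0),np.degrees(np.arctan2(u[1],u[0])),np.linalg.norm(np.ptp(P,0)))
print("R");line((135,222,172,256));print("L");line((385,170,420,195))
B=cast("wrist",[(249,195)],.107,d['R'],d['t']);print("btn",B)
for c,pts in(((.532,-.0855),[(197,229),(182,251),(157,263),(127,265),(97,250)]),):
    P=cast("wrist",pts,.085,d['R'],d['t'])[:,:2]-c;print(np.degrees(np.arctan2(P[:,1],P[:,0])),np.linalg.norm(P,axis=1))
cv2.imwrite("pics/w4z.png",cv2.resize(im[150:280,60:240],None,fx=4,fy=4,interpolation=2))
```

```text
R
[  9   8  28  26 161] [ 0.55986048 -0.07112495] 29.342463394982005 0.03262462301254315
L
[  3   5  32  15 170] [0.54987346 0.13970151] 59.4942935019716 0.029753921659954132
btn [[0.53235555 0.01565481 0.107     ]]
[ 57.65154948  29.19705973   0.26983328 -28.73281656 -58.85554555] [0.05500796 0.05508925 0.05530305 0.05854193 0.05851942]
```

View pics/w4z.png

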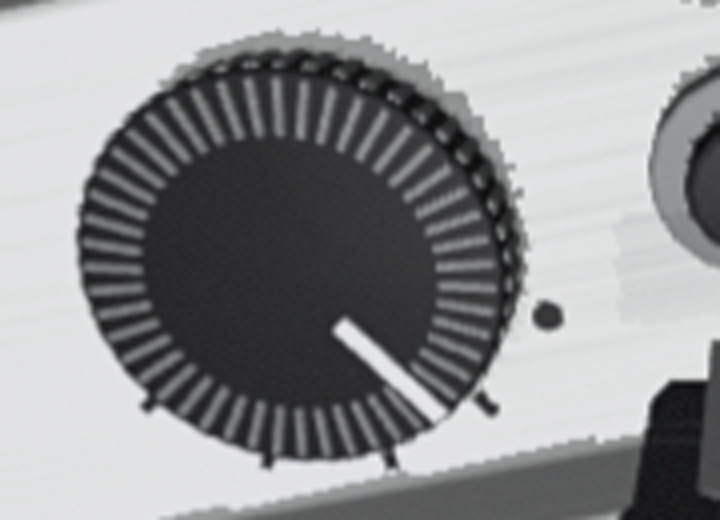

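The right dial's line measures 29.3° against 29.2° for the first bar. The left one is at 59.5°, the off position. So the dial is exactly one click on, and I'll press the button next.

>>> move_arm(
  moves=[
    {"dx": 0, "dy": -0.0015, "dz": 0.04, "ax": 0, "ay": 0, "az": 0, "jaw": 1},
    {"dx": 0, "dy": 0, "dz": 0.035, "ax": 0, "ay": 0, "az": 0, "jaw": 1},
    {"dx": 0, "dy": 0, "dz": 0.01, "ax": 0, "ay": 0, "az": 0, "jaw": 1},
    {"dx": 0, "dy": 0, "dz": 0.003, "ax": 0, "ay": 0, "az": 0, "jaw": 1},
    {"dx": 0, "dy": 0, "dz": 0.003, "ax": 0, "ay": 0, "az": 0, "jaw": 1},
    {"dx": 0, "dy": 0, "dz": 0.002, "ax": 0, "ay": 0, "az": 0, "jaw": 1},
    {"dx": 0, "dy": 0, "dz": 0, "ax": 0, "ay": 0, "az": 0, "jaw": 1},
  ],
)

```text
t: 7.72
tool_pos: [0.5323, 0.0124, 0.1026]
tcp_rot: [[-0.976, 0.218, 0.002], [0.218, 0.976, -0.001], [-0.002, -0.001, -1.0]]
wrist_force: [-1.8, -2.5, 3.5]
grip_width: 0.0001
```

>>> move_arm(
  moves=[
    {"dx": 0, "dy": 0, "dz": 0.0015, "ax": 0, "ay": 0, "az": 0, "jaw": 1},
    {"dx": 0, "dy": 0, "dz": 0.0005, "ax": 0, "ay": 0, "az": 0, "jaw": 1},
    {"dx": 0, "dy": 0, "dz": 0, "ax": 0, "ay": 0, "az": 0, "jaw": 1},
  ],
)

```text
t: 8.1
tool_pos: [0.5323, 0.0124, 0.1009]
tcp_rot: [[-0.976, 0.218, 0.002], [0.218, 0.976, -0.001], [-0.002, -0.001, -1.0]]
wrist_force: [-2.4, -3.1, 9.9]
grip_width: 0.0001
```

>>> move_arm(
  moves=[
    {"dx": 0, "dy": 0, "dz": 0.0007, "ax": 0, "ay": 0, "az": 0, "jaw": 1},
    {"dx": 0, "dy": 0, "dz": 0, "ax": 0, "ay": 0, "az": 0, "jaw": 1},
  ],
)

```text
t: 8.35
tool_pos: [0.5323, 0.0124, 0.1009]
tcp_rot: [[-0.976, 0.218, 0.003], [0.218, 0.976, -0.001], [-0.003, -0.001, -1.0]]
wrist_force: [-4.1, -2.5, 13.9]
grip_width: 0.0003
```

The button is at its bottom stop: TCP z is 0.101 m and the force went well past the 5 N spring. I'll release it and back away.

>>> move_arm(
  moves=[
    {"dx": 0, "dy": 0, "dz": -0.008, "ax": 0, "ay": 0, "az": 0, "jaw": 1},
    {"dx": 0, "dy": 0, "dz": -0.03, "ax": 0, "ay": 0, "az": 0, "jaw": 1},
    {"dx": 0, "dy": 0, "dz": -0.05, "ax": 0, "ay": 0, "az": 0, "jaw": 1},
    {"dx": 0, "dy": 0, "dz": -0.05, "ax": 0, "ay": 0, "az": 0, "jaw": 1},
    {"dx": 0.05, "dy": 0, "dz": 0, "ax": 0, "ay": 0, "az": 0, "jaw": 1},
    {"dx": 0.04, "dy": 0, "dz": 0, "ax": 0, "ay": 0, "az": 0, "jaw": 1},
    {"dx": 0, "dy": 0, "dz": 0, "ax": 0, "ay": 0, "az": 0, "jaw": 1},
  ],
)

```text
t: 9.22
tool_pos: [0.4413, 0.0336, 0.237]
tcp_rot: [[-0.976, 0.216, -0.001], [0.216, 0.976, 0.001], [0.001, 0.001, -1.0]]
wrist_force: [0.1, -0.3, -1.0]
grip_width: 0.0002
```

Run:
```python
from h import *
o=bot.get_obs();print(o['t'],o['tool_pos'],o['wrist_force'])
cv2.imwrite("pics/w5.png",camera("wrist")[:,:,::-1])
s=camera("scene")[:,:,::-1];cv2.imwrite("pics/s5.png",cv2.resize(s[150:290,160:360],None,fx=4,fy=4,interpolation=2))
```

```text
9.225 [0.44128206 0.03361661 0.2369679 ] [ 0.10964617 -0.26179365 -0.98189385]
```

View pics/w5.png

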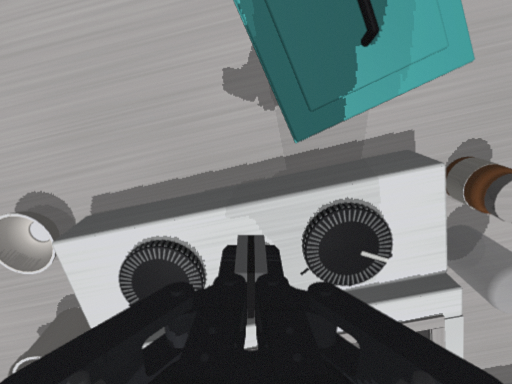

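View pics/s5.png

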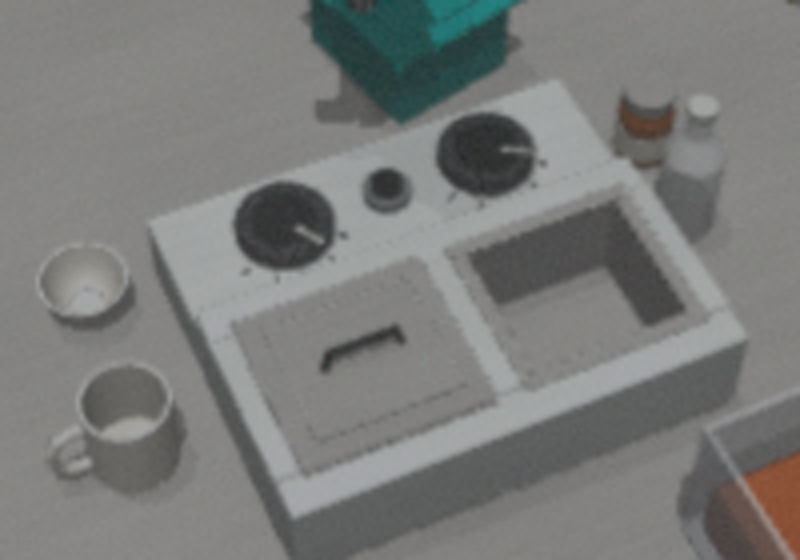

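The scene view shows the right dial's line on the first bar, near (320,242), and the left line on its dot, near (535,152). The button is up and the pans and other things haven't moved. I'm handing the job in.

```bash
python3 -c "
from cell import workorder
print(workorder.job_done())"
```

```text
the job is handed in; nothing more can be done
None
```

I turned the right dial, in front of the lidded pan, one click clockwise to the first bar, then pressed the start button fully down and let it go. The job was handed in at about 9.3 s with the arm clear.

- **Dial:** before the press, the wrist camera put its line at 29.3°, against 29.2° for the first bar. The final scene picture still shows it on that bar, but I did not measure the angle again. The left dial was at its off dot in both looks.
- **Button:** the fingertip stopped at 0.101 m, the height of a fully pressed button, with about 14 N on it. The final scene picture shows the button up again.
- **Other things:** the pans and the things next to the warmer look unmoved. I did not check the spatula and spoon in the final pictures, but the arm did not go near them.
- **Disagreements:** the scene camera put the dials and button about 5 to 9 mm farther from the robot than the other two cameras, so I relied on those two. The fingertip landed about 3 mm off the button's centre, still on the button. My first two move calls were refused for their format and moved nothing.

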